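Shut the child-safe dishwasher-tablet tub

ROBOT

A 7-joint arm with a two-finger parallel gripper is mounted at the origin on the work surface. World frame = base frame: x ahead of the robot, y to its left, z up, the work surface at z = 0. Lengths are in m, angles in rad, forces in N, time in s.
With the tool pointing down it reaches from about 0.425 to 0.875 m from the base axis. Payload 8.4 kg.
Tool frame: the origin (TCP) lies between the finger pads; the fingertips stand finger_overhang ahead of it and the grasp point (between the pads) is the TCP (finger_overhang is the distance from the TCP to the fingertips, in m); z points along the fingers, y is the line along which they close (so a half turn about z gives the same grasp; the last joint's range is limited). The gripper opens to 87 mm and grips with 3 to 60 N. Pads are 19 mm wide; open, the fingers measure 117 mm over their backs; the gripper's body (75 mm by 190 mm) begins 51 mm behind the grasp point.
Start: joints at [1.072, 0.333, 0.04, 1.465, -0.013, 1.343, -0.059], TCP at [0.253, -0.599, 0.242] pointing down, gripper open.
Joint ranges: [-2.58, 2.58], [-0.38, 2.09], [-1.3, 1.39], [0.25, 2.4], [-1.5, 4.64], [0.08, 2.09], [-2.65, 2.65]. Speed limits (rad/s): [2.22, 2.22, 2.79, 2.79, 3.14, 3.14, 3.14].

INTERFACE

Orientations are given as a unit quaternion [x, y, z, w].
In Python, from rig import * gives the robot as it stands.
- The arm moves only by the shell command python3 -m pendant 'ROWS'. ROWS is JSON, a list of rows, each a list of 7 numbers: the turn, a rotation vector about the world's x, y, z in units of 5 degrees (1.0 is 5 degrees), then the shift along the world's x, y, z in units of 40 mm (1.0 is 40 mm), then the finger opening in mm, from 0 to 87. In form: [[wx, wy, wz, dx, dy, dz, claw], ...]. A call has 1 to 20 rows; each row is the pose to reach, as a shift and turn from the pose commanded when the call began; what a row does not reach only later rows make up. A row lasts 1/10 s, in which the tool goes at most 50 mm and 8.59 degrees, less where a joint would pass 70% of its speed; a pose out of reach is approached as far as the arm can. A call with a gripper value outside its range is refused whole. The fingers move at their own pace and stop on an object; the grip force is fixed at half the most. Time passes only in rows, so rows that repeat a pose let the fingers close. It gives the time, the measured TCP pose, the force, the opening and the grip force at its end, in the units of the state.
- observe(): the state, without advancing time (a new reading comes with each control period).
- snapshot(name): name is "scene" or "top" or "wrist"; returns a dict with "color" (480x640x3 uint8, red, green, blue), "K" (3x3 intrinsics, pixels), "dist_coeffs" ([k1, k2, p1, p2, k3] as OpenCV has them; the pictures are not rectified), "R" (3x3) and "t" (3): a world point X has camera coordinates R X + t; the wrist camera has in their place "T_tool_cam" (4x4, takes a point from camera to tool coordinates, whose origin is the TCP and whose axes are the flange's). Camera axes: x right, y down, z forward; pixel columns grow to the right and rows downward; lengths in m; the calibration is good to about 2 mm. A picture is of the moment at which its call begins: read the wrist's pose just before it. There is no depth.
- sign_off(): hands the job in; it is judged then, once.
Trained networks look in a picture, given as the dict that the camera call returned (one of the last four; its "shot" number tells which), for a name from the list of things; names that differ only in an ending like _2 or _b are one class to them, and where a whole thing is asked for, a point or a joint stands for the part that bears it (a point fixed in the world has none). Each returns a list of dicts, best first, with "conf" (0 to 1); they miss things now and then, are a little off and sometimes report something else, mostly with a low value. They report only what shows in the picture. A call takes as long as a camera call. They do not tell look-alikes from the thing itself.
- spot_in(picture, label): "location" ([column, row] in pixels, amid what is visible of it).
- pinpoint(picture, label): "location" ([column, row] in pixels: a listed point, or the origin of a listed thing).
The state is a dict: "time": time; "q": joint angles; "qvel": joint speeds; "joint_torque": joint torques, N m; "ee_pos": TCP position; "ee_rot": TCP orientation; "force": force on the tool from outside, world axes, zero at the start; "ft_torque": the same for the moment, N m; "opening": finger opening in m; "grasp_force": force on a finger pad.
Only numpy, scipy, OpenCV 4.12 (cv2) and the standard library are available. Lean on these libraries where they do the work, as an engineer would, in place of code of your own. Each camera call takes 0.05 s, during which the arm holds its last target. There are 200 camera calls.

TASK

Shut the child-safe tub of dishwasher tablets on the worktop: with your fingertips fold its blue flap over and press it down flat, then push it along towards the orange lip until its yellow tongue is tucked fully home beneath the lip, so that the flap stays shut when you let go. Do not pick anything up, keep the tub standing about where it is (a few centimetres' slip does not matter) and leave the other things on the worktop alone.

Things in the scene. Friction and masses are not known exactly. Their poses are not given: they have to be found in the camera images.
- tub: White open plastic tub of dishwasher tablets, loose on the worktop, about 0.9 kg, 130 mm deep (x) by 150 mm wide (y), walls 85 mm high. Origin at the centre of its underside; its own -x points to its front, where an orange retaining lip overhangs, its own +x to the back, where the blue flap is hinged; z up. Pushed sideways with some 4 N or more it slides.
- hinge_line (a point): Middle of the flap's hinge line, fixed to the tub at x +60, y 0, z 89 mm in the tub's frame, axes as the tub's. The hinge turns about the tub's y.
- lip (a point): Middle of the lower inner edge of the orange lip, fixed to the tub at x -51, y 0, z 94 mm in the tub's frame. The lip is 80 mm wide (y), 6 mm thick (underside 94, top 100 mm above the worktop) and runs from here 14 mm towards the front (-x); its 5 mm upright stands at the front end, leaving a 9 mm deep pocket beneath it, open towards the hinge.
- tongue_tip (a point): Middle of the free end of the flap's yellow tongue, half-way through its 4 mm thickness. Flap: blue plate 4 mm thick, 136 mm wide, from 8 to 90 mm from the hinge line, then the yellow tongue, 56 mm wide, to 106 mm from the hinge line (all when flap_slide is 0, and farther out by the value of flap_slide). The hinge line lies in its mid-plane. Shut flat, its top is 91 mm above the worktop, 3 mm below the lip's underside.
- ridge (a point): Middle of the foot of the thumb ridge's hinge-side face, on the flap's outer face (the face that is on top when shut), 70 mm from the hinge line when flap_slide is 0. The ridge is white, 90 mm wide (along the hinge), 6 mm thick and rises 7 mm from the outer face. It moves out with the flap; pushing on this face towards the lip slides the flap out.
- flap_hinge (a joint): Angle of the flap, rad: 0 = folded down flat over the tub, 1.57 = standing upright, up to 2.1 = leaning back away from the tub. A light spring with some friction opens it: let go anywhere but beneath the lip, it rises again to about 1.2; held shut it pushes up with about 0.1 N m (1 N at the tongue).
- flap_slide (a joint): How far the flap has been slid out along itself away from its hinge, m: 0 = drawn in, 0.013 = fully out (stop). It slides against about 1.2 N of friction and stays where it is left. Drawn in and flat, the tongue ends 5 mm short of the lip; fully out it reaches 8 mm beneath it. Slid out too early, the tongue lands on top of the lip.
- tablet: One loose blue wrapped tablet, 38 x 28 x 18 mm, lying beside the tub on its +y side; origin at the centre of its foot, z up. A bystander: leave it where it is.
- tumbler: Green glass tumbler, 68 mm across, 85 mm tall, beside the tub on its -y side; origin at the centre of its foot, z up. A bystander: leave it where it is.
- soap: Green washing-up liquid bottle with a white cap, 60 mm across, 190 mm tall; origin at the centre of its foot, z up. A bystander: leave it where it is.
- mug: Blue mug, 80 mm across, 95 mm tall, handle on its +y; origin at the centre of its foot, z up. A bystander: leave it where it is.
- can: Food can with a paper label, 74 mm across, 110 mm tall; origin at the centre of its foot, z up. A bystander: leave it where it is.
- jar: Amber glass jar with a brass cap, 68 mm across, 100 mm tall; origin at the centre of its foot, z up. A bystander: leave it where it is.
- brush: Hand brush lying near the far edge of the worktop, about 0.2 m long along its x; origin under its middle. A bystander: leave it where it is.
Not all that is in view belongs to the job. There is more than one size of the tub; the one meant has the size given above.

How it is judged:
On the way, in this order (a step that is already met when the one before it is completed fails the run):
1. the flap is folded down flat over the tub (value of joint flap_hinge below 0.12 rad and value of joint flap_slide below 0.008 m).
2. the tongue is tucked beneath the lip (value of joint flap_hinge below 0.07 rad and value of joint flap_slide above 0.009 m), for 0.2 s.
At the end, for the whole second after the job is handed in: The flap lies shut (flap_hinge under 0.07 rad) with its tongue beneath the lip (flap_slide over 0.009 of 0.013 m) and stays so untouched; the tub stands upright on the worktop, at rest, within 60 mm of where it was (all of step 2 and angle between tub's own z axis and vertical below 0.05 rad and height (world z) of tub below 0.006 m and distance of tub from where it was at the start of the episode below 0.06 m and linear speed of tub below 0.02 m/s and velocity of joint flap_hinge below 0.05 rad/s).
It fails at once if the tub is lifted or tipped (height (world z) of tub above 0.02 m or angle between tub's own z axis and vertical above 0.2 rad).
It fails at once if the tub is shoved more than 60 mm (distance of tub from where it was at the start of the episode above 0.06 m).
It fails at once if a bystander is lifted, knocked or moved more than 30 mm (distance of any of tablet, tumbler, soap, mug, can, jar, brush from where it was at the start of the episode above 0.03 m).
It also fails if it takes over 45 s, if anything falls off the work surface, if the arm or the gripper's body presses on something with over 40 N, if the wrist force passes 120 N, or if a joint passes its speed limit or range.

## Working session

There is one attempt and no reset: what is moved stays moved. The work goes in short steps, Python scripts to look and compute and a shell command to move; the robot and the scene stay as the last step left them, time stands still between calls to the robot, and variables do not carry over. Pictures are saved under pics/ and viewed, at most 10 in all, crops included, and the job is handed in when it is done.

```bash
mkdir -p pics
cat > h.py <<'E'
from rig import *
import numpy as np, cv2
from scipy.optimize import least_squares
def ray(p,uv):
    u=cv2.undistortPoints(np.array([[uv]],float),np.array(p["K"]),np.array(p["dist_coeffs"]))[0,0]
    R=np.array(p["R"]);t=np.array(p["t"]);return -R.T@t, R.T@np.array([u[0],u[1],1])
def onz(p,uv,z):
    c,d=ray(p,uv);return c+d*(z-c[2])/d[2]
def tri(obs):
    A=np.zeros((3,3));b=np.zeros(3)
    for p,uv in obs:
        c,d=ray(p,uv);d=d/np.linalg.norm(d);M=np.eye(3)-np.outer(d,d);A+=M;b+=M@c
    return np.linalg.solve(A,b)
def save(p,n): cv2.imwrite("pics/"+n,cv2.cvtColor(p["color"],cv2.COLOR_RGB2BGR))
E
python3 - <<'E'
from h import *
np.set_printoptions(precision=4,suppress=True)
s=observe();print({k:s[k] for k in s if k in("time","ee_pos","ee_rot","force","opening","finger_overhang")},s.keys())
a=snapshot("scene");b=snapshot("top");save(a,"a.png");save(b,"b.png")
for l in ["tub","hinge_line","lip","tongue_tip","ridge"]:
    for n,p in(("scene",a),("top",b)):
        print(l,n,[(np.round(d["location"]),round(d["conf"],2)) for d in pinpoint(p,l)])
for l in ["tablet","tumbler","soap","mug","can","jar","brush"]:
    print(l,[(onz(b,d["location"],0)[:2],round(d["conf"],2)) for d in pinpoint(b,l)])
E
```

```text
{'time': 0.0, 'ee_pos': array([ 0.2528, -0.5983,  0.2407]), 'ee_rot': array([ 0.9801,  0.1986, -0.0002, -0.0008]), 'force': array([-0.231 , -0.2538,  1.3398]), 'opening': 0.0871789739282597} dict_keys(['time', 'q', 'qvel', 'joint_torque', 'ee_pos', 'ee_rot', 'force', 'ft_torque', 'grasp_force', 'opening'])
tub scene [(array([239., 237.]), 0.83), (array([308., 278.]), 0.74), (array([215., 399.]), 0.72), (array([290., 242.]), 0.56)]
tub top [(array([332., 363.]), 0.84), (array([338., 248.]), 0.8)]
hinge_line scene [(array([262., 203.]), 0.66), (array([331., 259.]), 0.57)]
hinge_line top [(array([339., 216.]), 0.69), (array([321., 330.]), 0.58)]
lip scene [(array([293., 239.]), 0.94), (array([208., 187.]), 0.61)]
lip top [(array([342., 270.]), 0.81)]
tongue_tip scene [(array([333., 225.]), 0.71), (array([208., 189.]), 0.66), (array([290., 240.]), 0.64)]
tongue_tip top [(array([342., 403.]), 0.93), (array([335., 209.]), 0.79)]
ridge scene [(array([335., 238.]), 0.9), (array([230., 194.]), 0.64)]
ridge top [(array([336., 381.]), 0.79), (array([339., 212.]), 0.75)]
tablet [(array([0.5782, 0.0933]), 0.71)]
tumbler [(array([ 0.6266, -0.1473]), 0.77)]
soap [(array([ 0.6365, -0.3941]), 0.91)]
mug [(array([ 0.5049, -0.4241]), 0.69)]
can [(array([0.6221, 0.4082]), 0.91)]
jar [(array([0.5193, 0.4077]), 0.93)]
brush [(array([ 0.5814, -0.0254]), 0.25)]
```

```bash
python3 -c "
import rig;print([ (n,getattr(rig,n)) for n in dir(rig) if n[0]!='_'])"|cut -c1-1500
```

```text
[('PlanningError', <class 'rig.PlanningError'>), ('finger_overhang', 0.019), ('observe', <function make.<locals>.<lambda> at 0x7f530313c5e0>), ('pinpoint', <function make.<locals>.keyed.<locals>.call at 0x7f530313c860>), ('sign_off', <function connect.<locals>.done at 0x7f53030b37e0>), ('snapshot', <function make.<locals>.drawn_camera at 0x7f530313c0e0>), ('spot_in', <function make.<locals>.keyed.<locals>.call at 0x7f530313c720>)]
```

View pics/a.png

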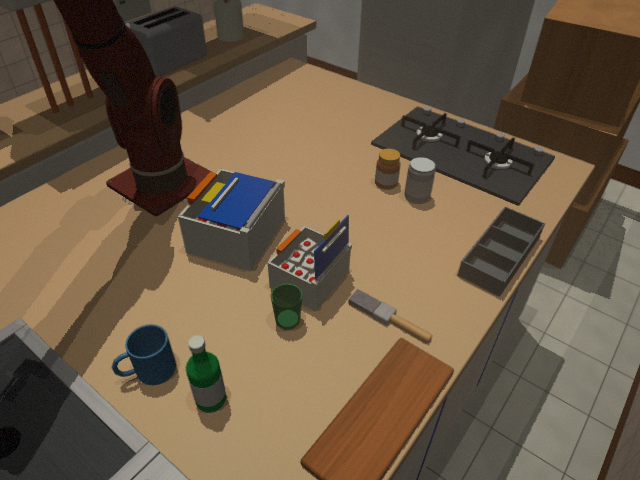

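View pics/b.png

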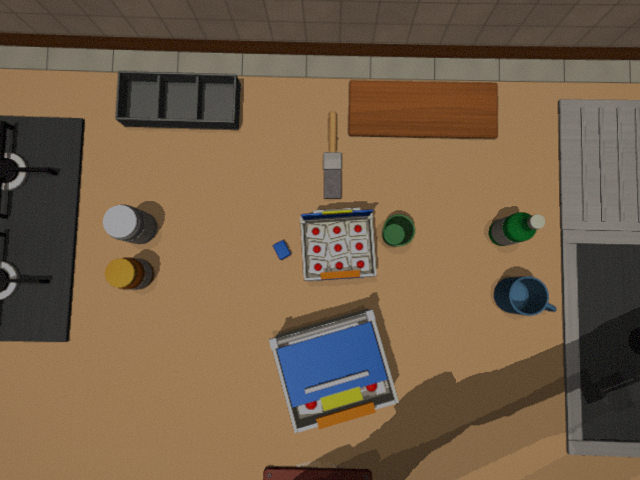

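The target is the smaller tub, at top px (338,248). Its lip faces the robot (342,272) and its flap is roughly upright at (338,212). The bigger tub at (332,370) is a decoy. The tumbler is at (397,232) and the tablet at (282,250).

Run:
```python
from h import *
np.set_printoptions(precision=4,suppress=True)
a=snapshot("scene");b=snapshot("top")
t={}
for l,s,q in [("lip",(293,239),(342,270)),("hinge_line",(331,259),(339,216)),("tongue_tip",(333,225),(335,209)),("ridge",(335,238),(339,212))]:
    f=lambda p,x:min(pinpoint(p,l),key=lambda d:np.hypot(*(np.array(d["location"])-x)))["location"]
    u,v=f(a,s),f(b,q);print(l,u,v,tri([(a,u),(b,v)]))
# bounds of tub rim corners from top image by hand: z=.085
for uv in[(302,217),(373,214),(376,276),(305,280)]: print(uv,onz(b,uv,.085))
c=b["color"].astype(int)
def blob(m,z,box):
    x0,y0,x1,y1=box;k=np.zeros(m.shape,bool);k[y0:y1,x0:x1]=m[y0:y1,x0:x1];ys,xs=np.nonzero(k)
    r=cv2.minAreaRect(np.stack([xs,ys],1).astype(np.float32));print(r);P=cv2.boxPoints(r)
    for p in P:print("  ",onz(b,p,z))
print("lip orange top");blob((c[...,0]>140)&(c[...,1]>50)&(c[...,1]<.65*c[...,0])&(c[...,2]<60),.1,(300,260,385,285))
cv2.imwrite("pics/c.png",np.vstack([cv2.resize(cv2.cvtColor(p["color"][y:y+120,x:x+160],cv2.COLOR_RGB2BGR),(800,600),interpolation=cv2.INTER_CUBIC)[::1,:] for p,x,y in[(b,260,180)]]))
```

```text
lip [291.6, 240.6] [339.7, 268.5] [ 0.5365 -0.0369  0.1021]
hinge_line [330.6, 262.5] [339.2, 213.3] [ 0.6484 -0.0343  0.1002]
tongue_tip [331.5, 227.1] [336.5, 212.2] [ 0.6379 -0.0261  0.1928]
ridge [333.3, 238.7] [335.6, 212.8] [ 0.6421 -0.0244  0.1606]
(302, 217) [0.6432 0.0443 0.085 ]
(373, 214) [ 0.653  -0.1031  0.085 ]
(376, 276) [ 0.5245 -0.1112  0.085 ]
(305, 280) [0.5129 0.0344 0.085 ]
lip orange top
((339.8970947265625, 274.007080078125), (6.192187309265137, 38.25395965576172), 86.05481719970703)
   [0.5291 0.0024 0.1   ]
   [ 0.5362 -0.0747  0.1   ]
   [ 0.5238 -0.0758  0.1   ]
   [0.5166 0.0012 0.1   ]
```

View pics/c.png

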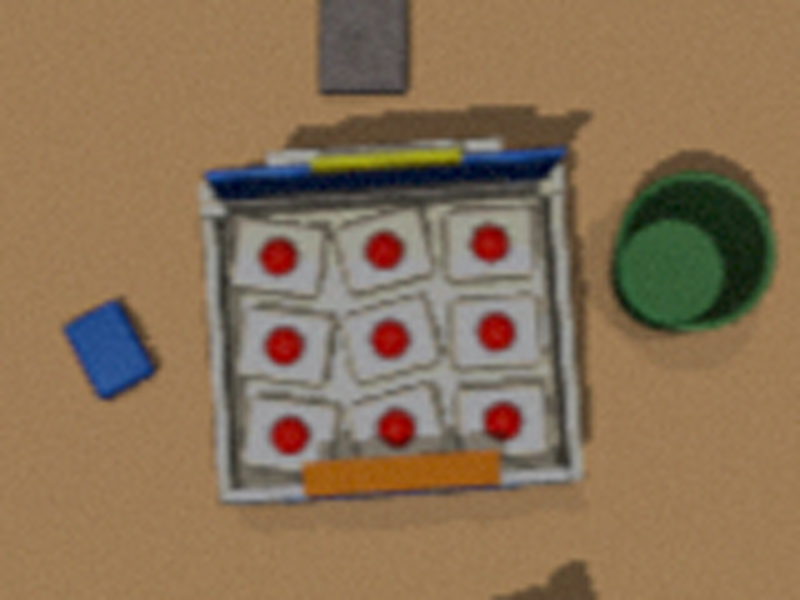

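```bash
python3 -m pendant '[[0,0,0,0,0,1.2,0],[0,0,-1,0,0,2,0],[0,0,-2,1,1.2,2,0],[0,0,-3,2,2.4,2,0],[0,0,-3.7,2.8,3.5,2,0],[0,0,-3.7,3.6,4.5,2,0],[0,0,-3.7,4.4,5.5,2,0],[0,0,-3.7,5.2,6.5,2,0],[0,0,-3.7,6,7.5,2,0],[0,0,-3.7,6.8,8.5,2,0],[0,0,-3.7,7.6,9.5,2,0],[0,0,-3.7,8.4,10.5,2,0],[0,0,-3.7,9.2,11.5,2,0],[0,0,-3.7,10,12.5,2,0],[0,0,-3.7,10.8,13.5,2,0],[0,0,-3.7,11.7,14.4,2,0],[0,0,-3.7,11.7,14.4,2,0],[0,0,-3.7,11.7,14.4,2,0],[0,0,-3.7,11.7,14.4,2,0],[0,0,-3.7,11.7,14.4,2,0]]'
```

```text
time: 3.45
ee_pos: [0.7208, -0.024, 0.3217]
ee_rot: [0.999, 0.038, -0.0, 0.0]
force: [-0.1, -1.1, -0.3]
opening: 0.0004
grasp_force: 0.0
```

```bash
python3 -m pendant '[[0,0,0,0,0,-1,0],[0,0,0,0,0,-2,0],[0,0,0,0,0,-3,0],[0,0,0,0,0,-3.95,0],[0,0,0,0,0,-3.95,0],[0,0,0,0,0,-3.95,0]]'
python3 - <<'E'
from h import *
a=snapshot("scene");b=snapshot("top")
A=cv2.resize(a["color"][190:340,240:400],(400,375));B=cv2.resize(b["color"][150:300,260:420],(400,375))
cv2.imwrite("pics/d.png",cv2.cvtColor(np.hstack([A,B]),cv2.COLOR_RGB2BGR))
E
```

```text
time: 4.05
ee_pos: [0.7209, -0.0241, 0.1648]
ee_rot: [0.999, 0.038, 0.0, 0.0]
force: [0.1, -0.5, 0.4]
opening: 0.0006
grasp_force: 0.0
```

View pics/d.png

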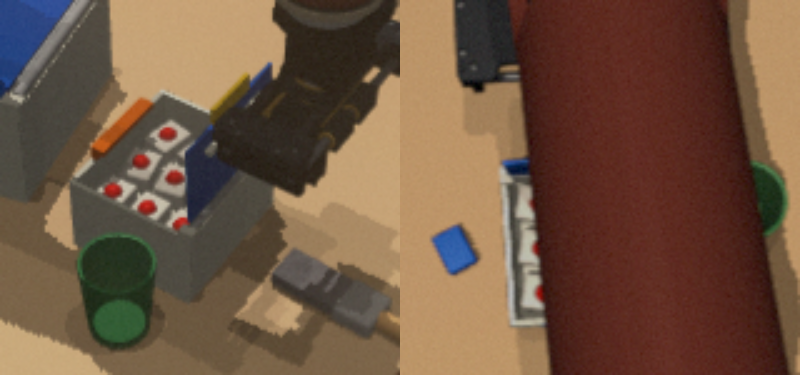

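```bash
python3 -m pendant '[[0,0,0,-0.5,-0.03,0,0],[0,0,0,-1,-0.06,0,0],[0,0,0,-1.4,-0.09,0,0],[0,0,0,-1.66,-0.1,0,0],[0,0,0,-1.84,-0.12,-0.03,0],[0,0,0,-2.02,-0.13,-0.08,0],[0,0,0,-2.2,-0.14,-0.13,0],[0,0,0,-2.36,-0.16,-0.2,0],[0,0,0,-2.52,-0.17,-0.3,0],[0,0,0,-2.65,-0.18,-0.41,0],[0,0,0,-2.77,-0.19,-0.55,0],[0,0,0,-2.87,-0.2,-0.69,0],[0,0,0,-2.87,-0.2,-0.69,0]]'
python3 - <<'E'
from h import *
a=snapshot("scene");w=snapshot("wrist")
A=cv2.resize(a["color"][190:340,240:400],(400,375));B=cv2.resize(w["color"],(400,375))
cv2.imwrite("pics/e.png",cv2.cvtColor(np.hstack([A,B]),cv2.COLOR_RGB2BGR))
E
```

```text
time: 5.45
ee_pos: [0.6052, -0.0308, 0.1349]
ee_rot: [0.999, 0.038, -0.001, -0.0]
force: [0.3, -0.7, 0.7]
opening: 0.0004
grasp_force: 0.3
```

View pics/e.png

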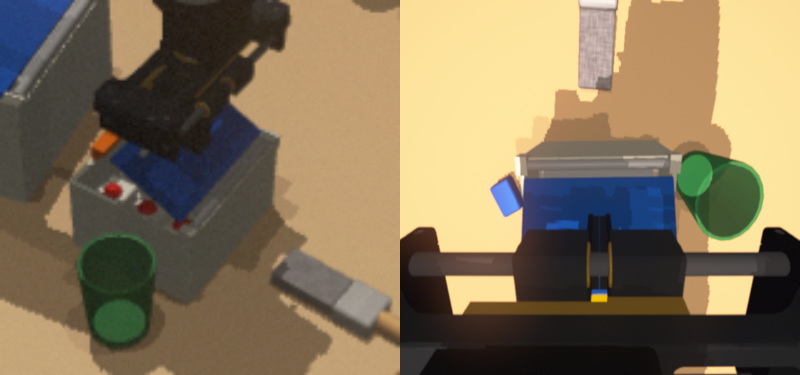

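The flap is folded to roughly 30° under the fingertips, and the tub and tumbler haven't moved. Next I'll fold it flat.

```bash
python3 -m pendant '[[0,0,0,-0.06,0,-0.13,0],[0,0,0,-0.13,0,-0.27,0],[0,0,0,-0.17,0,-0.42,0],[0,0,0,-0.19,0,-0.55,0],[0,0,0,-0.19,0,-0.62,0],[0,0,0,-0.19,0,-0.66,0],[0,0,0,-0.19,0,-0.66,0],[0,0,0,-0.19,0,-0.66,0]]'
```

```text
time: 6.35
ee_pos: [0.5989, -0.0308, 0.1101]
ee_rot: [0.999, 0.038, 0.0, 0.0]
force: [0.1, -0.3, 5.8]
opening: 0.0004
grasp_force: 3.0
```

```bash
python3 -m pendant '[[0,0,0,-0.1,-0.01,0.02,0],[0,0,0,-0.2,-0.02,0.02,0],[0,0,0,-0.3,-0.02,0.02,0],[0,0,0,-0.4,-0.03,0.02,0],[0,0,0,-0.45,-0.04,0.02,0],[0,0,0,-0.5,-0.04,0.02,0],[0,0,0,-0.55,-0.04,0.02,0],[0,0,0,-0.6,-0.05,0.02,0],[0,0,0,-0.6,-0.05,0.02,0]]'
```

```text
time: 7.25
ee_pos: [0.5742, -0.0327, 0.1103]
ee_rot: [0.999, 0.038, -0.0, -0.0]
force: [-0.5, -0.7, 2.8]
opening: 0.0002
grasp_force: 1.3
```

```bash
python3 -m pendant '[[0,0,0,-0.04,0,0,0],[0,0,0,-0.08,-0.01,0,0],[0,0,0,-0.12,-0.01,0,0],[0,0,0,-0.12,-0.01,0,0]]';python3 -m pendant '[[0,0,0,-0.03,0,0,0],[0,0,0,-0.06,0,0,0],[0,0,0,-0.06,0,0,0]]'
python3 - <<'E'
from h import *
a=snapshot("scene")
A=cv2.resize(a["color"][200:310,250:370],(640,587),interpolation=cv2.INTER_CUBIC)
cv2.imwrite("pics/f.png",cv2.cvtColor(A,cv2.COLOR_RGB2BGR))
E
```

```text
time: 7.65
ee_pos: [0.5702, -0.0331, 0.1106]
ee_rot: [0.999, 0.038, 0.001, -0.0]
force: [3.9, 0.4, 0.3]
opening: 0.0004
grasp_force: 2.2
time: 7.95
ee_pos: [0.5677, -0.0332, 0.1105]
ee_rot: [0.999, 0.038, 0.0, 0.0]
force: [4.9, 0.2, 0.7]
opening: 0.0003
grasp_force: 2.3
```

View pics/f.png

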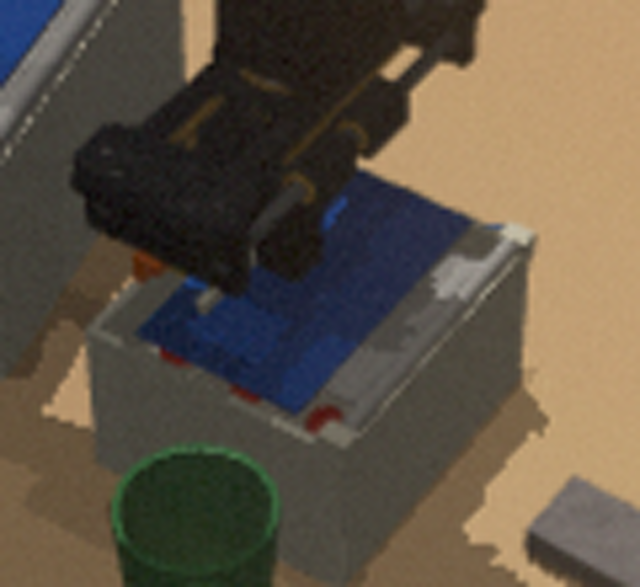

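The force jump to about 5 N suggests the stop has been reached. I'll back off from the ridge, lift clear and look.

```bash
python3 -m pendant '[[0,0,0,0.15,0.01,0.03,0],[0,0,0,0.25,0.02,0.1,0],[0,0,0,0.3,0.02,0.6,0],[0,0,0,0.3,0.02,1.5,0],[0,0,0,0.3,0.02,2.5,0],[0,0,0,0.3,0.02,3.5,0],[0,0,0,1,0.02,4.5,0],[0,0,0,1.6,-1,4.5,0],[0,0,0,1.6,-2,4.5,0],[0,0,0,1.6,-3,4.5,0],[0,0,0,1.6,-4,4.5,0],[0,0,0,1.6,-5,4.5,0],[0,0,0,1.6,-6,4.5,0],[0,0,0,1.6,-7,4.5,0],[0,0,0,1.6,-7,4.5,0]]'
python3 - <<'E'
from h import *
a=snapshot("scene");b=snapshot("top")
A=cv2.resize(a["color"][200:320,250:360],(400,436),interpolation=cv2.INTER_CUBIC);B=cv2.resize(b["color"][190:310,280:390],(400,436),interpolation=cv2.INTER_CUBIC)
cv2.imwrite("pics/g.png",cv2.cvtColor(np.hstack([A,B]),cv2.COLOR_RGB2BGR))
for l in("ridge","lip","hinge_line"):print(l,[(d["location"],onz(b,d["location"],.091)) for d in pinpoint(b,l)])
E
```

```text
time: 9.5
ee_pos: [0.6287, -0.3208, 0.2887]
ee_rot: [0.999, 0.034, -0.002, 0.001]
force: [-1.4, -0.1, 0.2]
opening: 0.0004
grasp_force: 0.0
ridge [([335.6, 379.6], array([ 0.31610352, -0.0328759 ,  0.091     ])), ([338.6, 261.0], array([ 0.55320723, -0.03364117,  0.091     ]))]
lip [([341.4, 269.9], array([ 0.53513667, -0.03976795,  0.091     ])), ([344.4, 406.0], array([ 0.26552252, -0.05149583,  0.091     ])), ([496.4, 233.0], array([ 0.61853529, -0.35613078,  0.091     ]))]
hinge_line [([338.7, 215.7], array([ 0.64687668, -0.03176665,  0.091     ])), ([330.8, 158.7], array([ 0.76656841, -0.01259936,  0.091     ]))]
```

View pics/g.png

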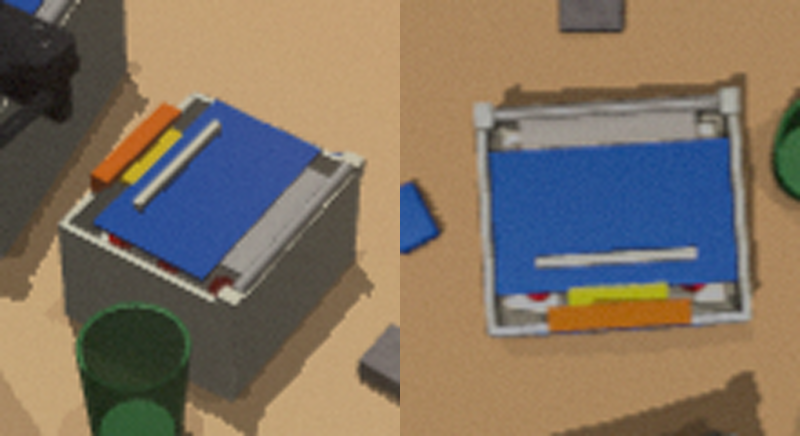

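The flap stays shut with the yellow tongue beneath the lip. About 15 crop px of it show, or roughly 8 mm, which matches fully out. I'll check that against the blue plate's extent before handing in.

Run:
```python
from h import *
b=snapshot("top");c=b["color"].astype(int)
X=lambda u,v,z:onz(b,(u,v),z)[0]
for u in(330,336,340,346,352):
    col=c[210:285,u];r,g,bl=col.T
    v=210+np.arange(75)
    B=v[(bl>r+50)];Y=v[(r>110)&(g>.75*r)&(bl<.5*r)];O=v[(r>110)&(g<.65*r)&(bl<.4*r)]
    be,yo=X(u,B.min()-.5,.091),X(u,O.min()-.5,.1); bf=X(u,B[B<275].max()+.5,.091)
    print(u,B.min(),B.max(),Y,O,"plate %.1f mm, blue front to lip %.1f"%(1e3*(be-bf),1e3*(bf-yo)))
```

```text
330 230 268 [270 271 272 273] [275 276 277 278 279 280] plate 80.3 mm, blue front to lip 12.5
336 230 267 [269 270 271 272] [274 275 276 277 278 279] plate 78.3 mm, blue front to lip 12.5
340 230 267 [269 270 271 272] [273 274 275 276 277 278 279] plate 78.3 mm, blue front to lip 10.5
346 230 267 [269 270 271 272] [273 274 275 276 277 278 279] plate 78.3 mm, blue front to lip 10.5
352 229 266 [268 269 270 271 272] [273 274 275 276 277 278] plate 78.3 mm, blue front to lip 12.5
```

```bash
python3 -m pendant '[[0,0,0,-0.5,1,0,0],[0,0,0,-1,2,0,0],[0,0,0,-1.5,3,0,0],[0,0,0,-2,4,0,0],[0,0,0,-2.5,5,0,0],[0,0,0,-3,6,0,0],[0,0,0,-3.7,7.2,0,0],[0,0,0,-3.7,7.2,0,0],[0,0,0,-3.7,7.2,0,0],[0,0,0,-3.7,7.2,0,0]]'
python3 - <<'E'
from h import *
w=snapshot("wrist");save(w,"w.png")
E
```

```text
time: 10.8
ee_pos: [0.4836, -0.0257, 0.2906]
ee_rot: [0.999, 0.038, 0.0, 0.0]
force: [0.1, -0.2, 0.5]
opening: 0.0006
grasp_force: 0.0
```

View pics/w.png

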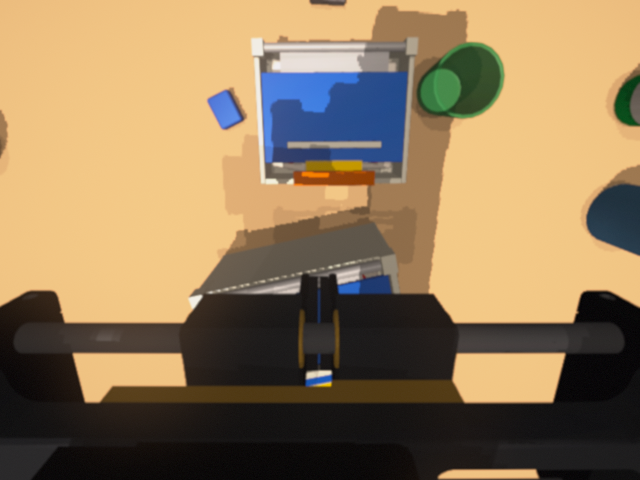

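Run:
```python
from h import *
from scipy.spatial.transform import Rotation as Ro
s=observe();w=snapshot("wrist");c=w["color"].astype(int)
T=np.eye(4);T[:3,:3]=Ro.from_quat(s["ee_rot"]).as_matrix();T[:3,3]=s["ee_pos"];C=T@np.array(w["T_tool_cam"])
p=dict(w);p["R"]=C[:3,:3].T;p["t"]=-C[:3,:3].T@C[:3,3]
print("K",w["K"][0][0],"cam",C[:3,3])
def cross(x,v):  # subpixel half-level crossing
    m=(x.max()+x.min())/2;i=np.nonzero((x[:-1]-m)*(x[1:]-m)<=0)[0]
    return [round(float(v[k]+(m-x[k])/(x[k+1]-x[k])),2) for k in i]
for u in(315,325,340,350,356):
    r,g,b=c[:,u].T
    hue=cv2.cvtColor(w["color"],cv2.COLOR_RGB2HSV)[:,u,0].astype(int)
    v0=np.arange(62,85);e0=cross((b-r)[v0],v0);v1=np.arange(155,167);e1=cross((b-r)[v1],v1)
    v2=np.arange(164,177);e2=cross(hue[v2],v2)
    X=lambda v,z:1e3*onz(p,(u,v),z)[0]
    print(u,e0,e1,e2,"plate %.1f gap %.1f"%(X(e0[0],.091)-X(e1[0],.091),X(e1[0],.091)-X(e2[0],.1)), X(e2[0],.1))
```

```text
K 337.7863691686309 cam [ 0.56524263 -0.01895808  0.43404785]
315 [72.18] [160.28] [170.5] plate 79.7 gap 9.0 527.0494396095273
325 [72.21] [160.28] [170.4] plate 79.6 gap 8.9 527.8865630715472
340 [71.91] [160.27] [170.88] plate 79.8 gap 9.4 528.5369329886647
350 [71.9] [159.99] [170.88] plate 79.5 gap 9.7 529.279770997629
356 [71.9] [159.97] [170.5] plate 79.4 gap 9.4 530.0913050917491
```

```bash
python3 -c "
from rig import *
print(sign_off())"
```

```text
the job is handed in; nothing more can be done
None
```

I folded the tub's flap flat and pushed its tongue beneath the lip; it stayed shut after I let go. By my measurement it is about 12 of 13 mm out, the tub slipped about 4 mm, and I handed the job in without getting a verdict back.

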